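Line up and bolt down the tamping station

ROBOT

A 7-joint arm with a two-finger parallel gripper is mounted at the origin on the work surface. World frame = base frame: x ahead of the robot, y to its left, z up, the work surface at z = 0. Lengths are in mm, angles in rad, forces in N, time in s.
With the tool pointing down it reaches from about 400 to 875 mm from the base axis. Payload 4.4 kg.
Tool frame: the origin (TCP) lies on the centre line of the jaws, within the pads' length; the fingertips stand ctrl.nose_length ahead of it and the grasp point (between the pads) lies 6 mm ahead of it (ctrl.nose_length is the distance from the TCP to the fingertips, in mm); z points along the fingers, y is the direction in which the jaws open and shut (so a half turn about z gives the same grasp; the last joint's range is limited). The gripper opens to 85 mm and grips with 20 to 120 N. Pads are 22 mm wide; open, the fingers measure 114 mm over their backs; the gripper's body (76 mm by 85 mm) begins 54 mm behind the grasp point. The pads swing forward as they close: fully open they stand 13 mm farther back than shut.
Start: joints at [1.155, 0.628, 0.038, 1.517, -0.027, 0.996, -0.02], TCP at [222.788, -610.641, 256.313] pointing down, gripper open.
Joint ranges: [-3.06, 3.06], [-0.37, 2.12], [-1.25, 1.32], [0.18, 2.47], [-1.1, 4.24], [0.23, 1.98], [-2.94, 2.94]. Speed limits (rad/s): [2.57, 2.57, 3.14, 3.14, 3.14, 3.14, 3.14].

INTERFACE

Orientations are given as [roll, pitch, yaw] about the fixed x, y, z axes, in that order (R = Rz(yaw) Ry(pitch) Rx(roll)).
In Python, from cell import ctrl, vision gives the robot as it stands. The module is installed in compiled form; this text tells all that it offers.
- The arm moves only by the shell command python3 -m inch 'ROWS'. ROWS is a JSON object of lists of equal length, an entry for each row: "travel": the shift along the tool's x, y, z in cm, a list of three; "twist": the turn about the tool's z in degrees; "fingers": the finger opening in cm, from 0 to 8.54. A call has exactly 10 rows; each row is the pose to reach, as a shift and turn from the pose commanded when the call began, along the tool's axes at that moment; what a row does not reach only later rows make up. A row lasts 1/12 s, in which the tool goes at most 41.7 mm and 7.16 degrees, less where a joint would pass 70% of its speed; a pose out of reach is approached as far as the arm can. A call with a gripper value outside its range is refused whole. The fingers move at their own pace and stop on an object; the grip force is fixed at half the most. Time passes only in rows, so rows that repeat a pose let the fingers close, or fill a call up. It gives the time, the measured TCP pose, the force and the opening at its end, in the units of the state.
- ctrl.read_state(): the state, without advancing time (a new reading comes with each control period).
- vision.get_image(name): name is "scene" or "top"; returns a dict with "frame" (480x640x3 uint8, red, green, blue), "fx", "fy", "cx", "cy" (pixels), "position" and "orientation" of the camera in the world. Camera axes: x right, y down, z forward; pixel columns grow to the right and rows downward; lengths in mm; the calibration is good to about 2 mm. A picture is of the moment at which its call begins. There is no depth.
- ctrl.finish_job(): hands the job in, once; it reports no verdict.
The state is a dict: "clock": time; "qpos": joint angles; "qd": joint speeds; "tau": joint torques, N m; "eef_pos": TCP position; "tool_rot": TCP orientation; "force": force on the tool from outside, world axes, zero at the start; "torque": the same for the moment, N m; "width": finger opening in mm.
Only numpy, scipy, OpenCV 4.12 (cv2) and the standard library are available. Lean on these libraries where they do the work, as an engineer would, in place of code of your own. Each camera call takes 0.05 s, during which the arm holds its last target.

TASK

The sliding top of the coffee bar's tamping station has crept, so its bolt hole no longer lines up with the hole in the base. Take the yellow-handled tapered drift from the wooden stand, work it all the way down through both holes to lever them into line, then draw it out and stand it back in the socket it came from. Then take the black-handled bolt from the same stand and put it upright into the lined-up holes, fully home.

Things in the scene. Friction and masses are not known exactly. Their poses are not given: they have to be found in the camera images.
- drift_grip (a point): Tapered drift, 0.3 kg, in one of 3 sockets of a wooden stand (75 mm apart, top 70 mm high). Point: centre of its upright round yellow handle (30 mm diameter, 65 tall); z up its axis. 38.5 mm below: underside of a 48 mm collar, resting on the stand; then 10 mm of straight steel 36 mm thick, then a 45 mm cone to an 8 mm tip, 93.5 mm below the point. The white-handled pick beside it is not needed.
- bolt_grip (a point): Locking bolt, 0.3 kg, point down in another socket of the stand. Point: centre of its upright round black handle (30 mm diameter, 65 tall); z up its axis. 38.5 mm below: underside of a 48 mm collar, resting on the stand and finally on the station's top plate; below it a steel shank of 30 mm diameter, its last 5 mm bevelled to 24 mm, ending 83.5 mm below the point.
- plate_hole (a point): Centre of the 40 mm hole in the station's 8 mm aluminium top plate, at its upper face, 58 mm above the counter. The plate slides only along its y (level, the station's long side), against 2 N of friction, and stays where left; it starts 15 to 20 mm to +y of the hole in the base. A portafilter lies on it, 125 mm from the hole towards -y, up to 27 mm above its upper face.
- socket (a point): Centre of the 40 mm hole in the station's fixed dark steel base, at the base's upper face just under the plate, 50 mm above the counter. The hole is vertical and open down to the counter. y lies along the station's long side, as for the plate; the base is 160 by 270 mm, and this hole lies on its long centre line, 70 mm from its +y end. The plate's hole has to come above it.
There are look-alikes about, which are no part of the job. What is shaped like the part that bears drift_grip but blue or pink is not meant.

How it is judged:
By the outcome, as a careful person would: the job done as asked, in the order asked, and still so for the second after the job is handed in, with the robot touching nothing.
It also fails if it takes over 59 s, if anything falls off the work surface, if the arm or the gripper's body presses on something with over 40 N, if the wrist force passes 120 N, or if a joint passes its speed limit or range.

## Working session

There is one attempt and no reset: what is moved stays moved. The work goes in short steps, Python scripts to look and compute and a shell command to move; the robot and the scene stay as the last step left them, time stands still between calls to the robot, and variables do not carry over. Pictures are saved under pics/ and viewed, and the job is handed in when it is done.

```bash
mkdir -p pics; python3 - <<'E'
from cell import ctrl, vision
import cv2, json
s=ctrl.read_state(); print(s, ctrl.nose_length)
for n in("scene","top"):
    d=vision.get_image(n); f=d.pop("frame"); cv2.imwrite(f"pics/{n}0.png",f[:,:,::-1]); print(n,d)
E
```

```text
{'clock': 0.0, 'qpos': array([ 1.15523186,  0.62935258,  0.03846086,  1.51836286, -0.02697965,
        0.99627519, -0.01999614]), 'qd': array([ 0.0003327 , -0.00199131, -0.00061932, -0.0006059 , -0.00031266,
        0.00093931, -0.00086301]), 'tau': array([-4.27256737e-04, -5.63385451e+01,  1.22651696e+00, -1.93435282e+01,
        1.11352064e-02,  1.06611487e-02,  5.72616131e-06]), 'eef_pos': array([ 222.5578153 , -610.10676336,  255.38684517]), 'tool_rot': array([-3.13971392e+00,  5.30902099e-05,  3.49764276e-01]), 'force': array([-0.0673303 , -0.34032166,  0.73069005]), 'torque': array([0.04048891, 0.00405056, 0.01318193]), 'width': 85.46640525515937} 25.0
scene {'fx': 536.6485765448087, 'fy': 536.6485765448087, 'cx': 323.1275345723328, 'cy': 242.06791271406456, 'position': array([ 877.71027703, -359.80953131,  671.93049903]), 'orientation': array([-2.40565157, -0.00547593,  0.64275034])}
top {'fx': 544.4066079549489, 'fy': 544.4066079549489, 'cx': 317.0624758028272, 'cy': 236.22008464227295, 'position': array([375.67171824, 102.46299752, 907.71008547]), 'orientation': array([-2.91953547, -0.00496984, -1.70516112])}
```

View pics/scene0.png

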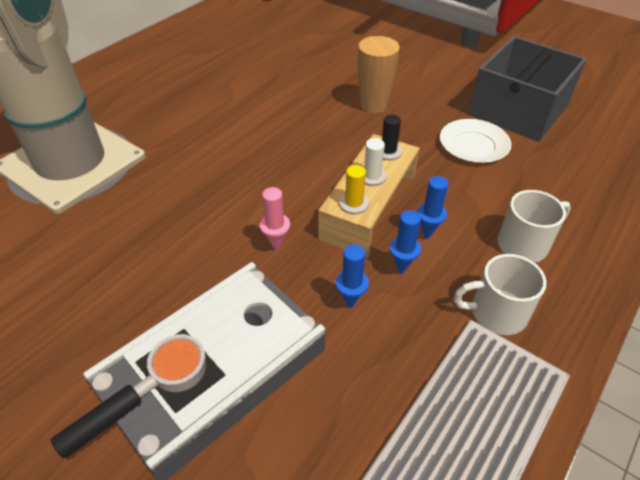

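View pics/top0.png

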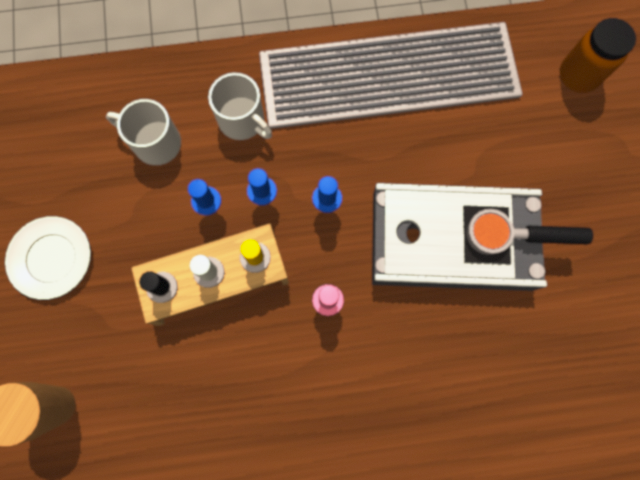

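```bash
cat > h.py <<'E'
import numpy as np, cv2
from scipy.spatial.transform import Rotation as R
from cell import ctrl, vision
def cam(n):
    d=vision.get_image(n); d["R"]=R.from_euler('xyz',d["orientation"]).as_matrix(); return d
def ray(d,u,v):
    r=d["R"]@np.array([(u-d["cx"])/d["fx"],(v-d["cy"])/d["fy"],1]); return d["position"],r
def onz(d,u,v,z):
    p,r=ray(d,u,v); return p+r*(z-p[2])/r[2]
def proj(d,P):
    q=d["R"].T@(np.array(P,float)-d["position"]); return np.array([d["fx"]*q[0]/q[2]+d["cx"],d["fy"]*q[1]/q[2]+d["cy"]])
def tri(a,ua,b,ub):
    pa,ra=ray(a,*ua);pb,rb=ray(b,*ub); ra=ra/np.linalg.norm(ra);rb=rb/np.linalg.norm(rb)
    A=np.stack([ra,-rb],1); t=np.linalg.lstsq(A,pb-pa,rcond=None)[0]
    x=pa+ra*t[0];y=pb+rb*t[1]; return (x+y)/2,np.linalg.norm(x-y)
E
python3 - <<'E'
from h import *
T=cam("top");S=cam("scene")
def big(f,x0,y0,x1,y1,k): return cv2.resize(f[y0:y1,x0:x1,::-1],None,fx=k,fy=k,interpolation=cv2.INTER_CUBIC)
cv2.imwrite("pics/t_st.png",big(T["frame"],360,170,560,300,4))
cv2.imwrite("pics/s_st.png",big(S["frame"],80,250,340,480,2.5) if 0 else cv2.resize(S["frame"][250:480,80:340,::-1],None,fx=2.6,fy=2.6,interpolation=cv2.INTER_CUBIC))
cv2.imwrite("pics/t_sd.png",big(T["frame"],120,215,300,335,4))
def blobs(d,lo,hi,roi):
    x0,y0,x1,y1=roi
    h=cv2.cvtColor(d["frame"],cv2.COLOR_RGB2HSV); m=cv2.inRange(h,lo,hi); mm=np.zeros_like(m); mm[y0:y1,x0:x1]=m[y0:y1,x0:x1]
    n,l,s,c=cv2.connectedComponentsWithStats(mm)
    return [(s[i].tolist(),c[i].round(1).tolist()) for i in range(1,n) if s[i][4]>30]
Y=((22,150,120),(34,255,255)); K=((0,0,0),(179,255,45))
print("Yt",blobs(T,*Y,(220,215,300,290)),"Ys",blobs(S,*Y,(320,140,390,230)))
print("Kt",blobs(T,*K,(125,255,190,310)),"Ks",blobs(S,*K,(370,105,415,165)))
ct=[cv2.connectedComponents]
E
```

```text
Yt [([239, 238, 22, 27, 386], [250.0, 249.4])] Ys [([346, 165, 20, 41, 679], [354.8, 184.2])]
Kt [([150, 276, 19, 19, 205], [160.3, 286.6])] Ks [([383, 121, 16, 32, 375], [390.2, 136.0])]
```

View pics/t_st.png

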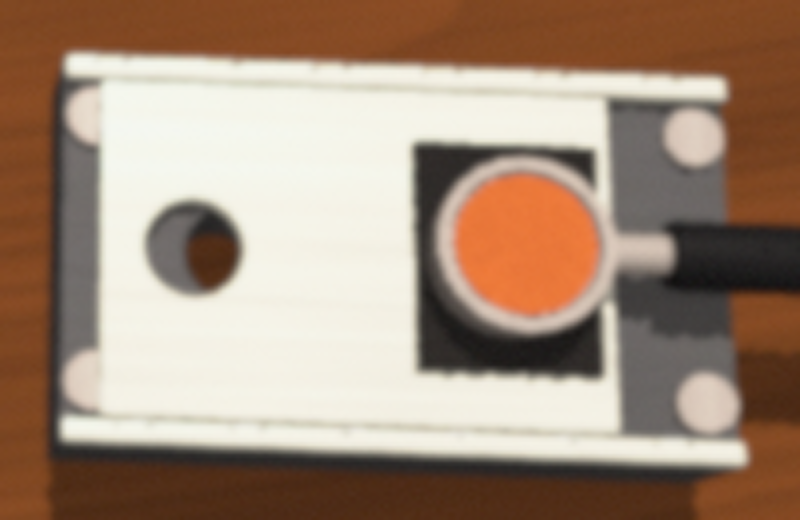

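View pics/s_st.png

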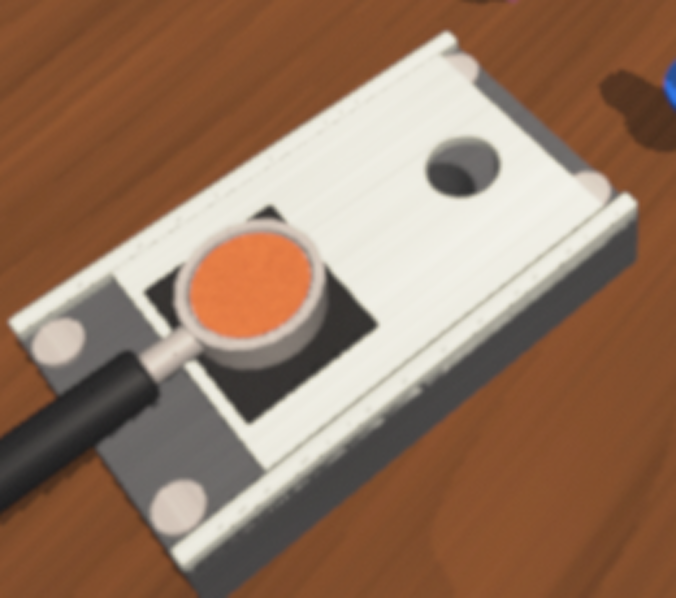

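View pics/t_sd.png

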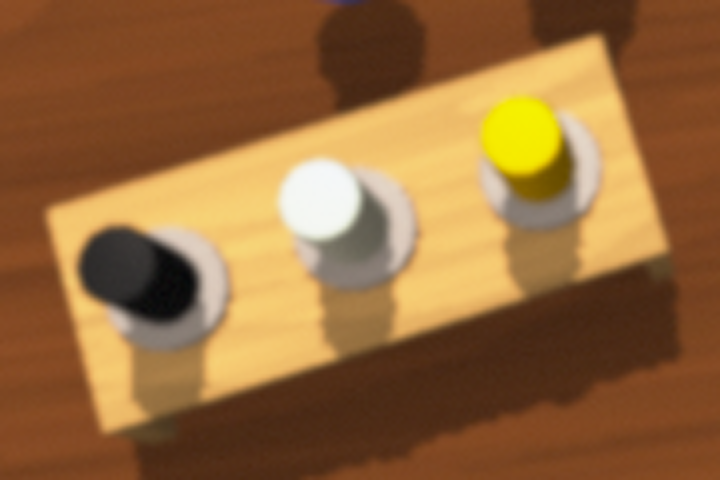

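```bash
python3 - <<'E'
from h import *
T=cam("top");S=cam("scene")
cv2.imwrite("pics/s_sd.png",cv2.resize(S["frame"][100:260,310:430,::-1],None,fx=3.7,fy=3.7,interpolation=cv2.INTER_CUBIC))
# hole: non-white inside plate
def hole(d,roi):
    x0,y0,x1,y1=roi; g=cv2.cvtColor(d["frame"],cv2.COLOR_RGB2GRAY)[y0:y1,x0:x1]
    g=cv2.resize(g,None,fx=4,fy=4,interpolation=cv2.INTER_CUBIC); m=(g<170).astype(np.uint8)
    cs,_=cv2.findContours(m,cv2.RETR_EXTERNAL,cv2.CHAIN_APPROX_NONE); c=max(cs,key=cv2.contourArea)
    e=cv2.fitEllipse(c); return (np.array(e[0])+.5)/4-.5+[x0,y0], np.array(e[1])/4
ht,at=hole(T,(392,216,426,248)); hs,as_=hole(S,(238,295,280,332))
print(ht,at,hs,as_)
print("hole z58 top",onz(T,*ht,58),"scene",onz(S,*hs,58),tri(T,ht,S,hs))
z=lambda x,y,k=4,o=(360,170):((x+.5)/k-.5+o[0],(y+.5)/k-.5+o[1])
# base hole left edge
for p in [(187,248)]: print("edge z50",onz(T,*z(*p),50))
for n,p in dict(TLrail=(65,52),BLrail=(60,440),TRrail=(727,77),BRrail=(747,466),plTL=(100,78),plBL=(98,412),plTR=(606,98),plBR=(620,432)).items(): print(n,onz(T,*z(*p),58))
k=2.6;o=(80,250)
for n,p in dict(TL=(450,33),BL=(636,200),TR=(12,322),BR=(183,568),).items(): print("s",n,onz(S,*z(*p,k,o),58))
o=(120,215)
yt=z(522,136,4,o);kt=z(120,265,4,o);yc=z(540,168,4,o);kc=z(167,289,4,o);wt=z(320,199,4,o)
print("Y top",onz(T,*yt,141),"collar",onz(T,*yc,76)); print("K top",onz(T,*kt,141),"collar",onz(T,*kc,76)); print("W",onz(T,*wt,141))
for P in (onz(T,*yt,141),onz(T,*kt,141)): print(proj(S,P))
E
```

```text
[408.0539875 231.4398365] [23.02832031 24.41109848] [257.61400223 314.07775688] [22.39026833 28.80998039]
hole z58 top [553.6224494  -73.19351205  58.        ] scene [555.35088978 -74.01676197  58.        ] (array([554.19552388, -73.36632983,  56.16248885]), np.float64(0.559625780153953))
edge z50 [555.35552869 -72.09723719  50.        ]
TLrail [641.58853231 -34.92178955  58.        ]
BLrail [483.85271225  -7.77214855  58.        ]
TRrail [ 595.1585417  -301.70876997   58.        ]
BRrail [ 437.7208722  -273.70917248   58.        ]
plTL [628.70267335 -47.33986799  58.        ]
plBL [492.83894001 -24.37699218  58.        ]
plTR [ 592.93810045 -250.6757115    58.        ]
plBR [ 457.57196401 -227.05593439   58.        ]
s TL [487.95809549  -8.72588032  58.        ]
s BL [640.7443486  -35.09197973  58.        ]
s TR [ 441.12000705 -273.12691419   58.        ]
s BR [ 597.11254356 -301.47904205   58.        ]
Y top [541.38566441 173.18233859 141.        ] collar [541.91017167 173.61613321  76.        ]
K top [513.98463392 319.06671902 141.        ] collar [514.06472894 320.23814848  76.        ]
W [528.17590661 246.94567977 141.        ]
[354.29268243 170.29752047]
[390.04518395 119.01655259]
```

View pics/s_sd.png

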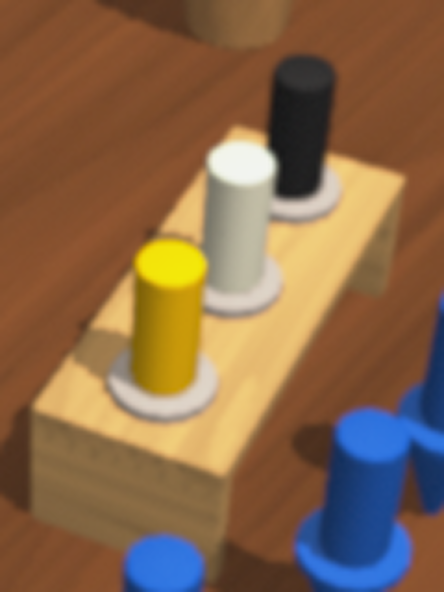

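```bash
cat >> h.py <<'E'
def go(x,y,z,yaw):
    s=ctrl.read_state(); Rm=R.from_euler('xyz',[np.pi,0,s["tool_rot"][2]]).as_matrix()
    d=Rm.T@(np.array([x,y,z])-s["eef_pos"])/10; tw=-np.degrees((yaw-s["tool_rot"][2]+np.pi)%(2*np.pi)-np.pi)
    print("travel cm",d.round(2),"twist",round(tw,1),"pos",s["eef_pos"].round(1),"rot",s["tool_rot"].round(3),"F",s["force"].round(1),"w",round(s["width"],1),"t",round(s["clock"],2),"q",s["qpos"].round(2))
E
python3 - <<'E'
from h import *
T=cam("top");S=cam("scene")
a=onz(S,355.85,171.3,141);b=onz(S,391.8,120,141);print(a,b)
print(tri(T,(250.1,248.6),S,(355.85,171.3)),tri(T,(149.6,280.9),S,(391.8,120)))
print("blue",onz(T,328,186,126),"pink",onz(T,328,293,126))
go(542,173.5,256,0.186)
E
```

```text
[544.59445148 172.68775836 141.        ] [517.83921453 318.45856682 141.        ]
(array([542.64043504, 174.0754058 , 138.77401248]), np.float64(1.9197202609622224)) (array([515.37634187, 320.72370039, 138.27592335]), np.float64(2.3999028494805996))
blue [624.58285613  48.30041312 126.        ] pink [464.99801761  70.59250704 126.        ]
travel cm [ 5.686e+01 -6.272e+01  2.000e-02] twist 9.4 pos [ 222.7 -610.6  256.2] rot [-3.141 -0.     0.35 ] F [-0.2  1.2  0.1] w 85.5 t 0.4 q [ 1.16  0.63  0.04  1.52 -0.03  1.   -0.02]
```

```bash
python3 -m inch '{"travel":[[2.8,-3.1,0],[5.6,-6.2,0],[8.4,-9.3,0],[11.2,-12.4,0],[14,-15.5,0],[16.8,-18.6,0],[19.6,-21.7,0],[22.4,-24.8,0],[25.2,-27.9,0],[28,-31,0]],"twist":[0,0,0,1,2,3,4,5,7,9.4],"fingers":[5,5,5,5,5,5,5,5,5,5]}'
python3 -c "
from h import *
go(542.7,173.4,256,0.186)"
```

```text
clock: 1.23
eef_pos: [379.7, -222.7, 256.7]
tool_rot: [3.141, -0.001, 0.184]
force: [1.8, -0.0, 0.2]
width: 50.2
travel cm [ 23.26 -35.97   0.07] twist -0.1 pos [ 379.7 -222.7  256.7] rot [ 3.141e+00 -1.000e-03  1.840e-01] F [ 1.8 -0.   0.2] w 50.2 t 1.23 q [ 0.43  0.33  0.04  2.07 -0.02  0.73 -0.9 ]
```

```bash
python3 -m inch '{"travel":[[2.2,-3.4,0],[4.4,-6.8,0],[6.6,-10.2,0],[8.8,-13.6,0],[11,-17,0],[13.2,-20.4,0],[15.4,-23.8,0],[17.6,-27.2,0],[19.8,-30.6,0],[22,-34,0]],"twist":[0,0,0,0,0,0,0,0,0,0],"fingers":[5,5,5,5,5,5,5,5,5,5]}'
python3 -c "
from h import *
go(542.7,173.4,114.5,0.186)"
```

```text
clock: 2.07
eef_pos: [533.1, 152.4, 256.6]
tool_rot: [3.142, -0.001, 0.186]
force: [0.5, -0.7, -1.1]
width: 49.7
travel cm [ 1.33 -1.89 14.21] twist -0.0 pos [533.1 152.4 256.6] rot [ 3.142e+00 -1.000e-03  1.860e-01] F [ 0.5 -0.7 -1.1] w 49.7 t 2.07 q [-0.31  0.49 -0.02  1.79  0.01  0.86 -1.73]
```

```bash
python3 -m inch '{"travel":[[1.3,-1.9,0],[1.33,-1.9,2],[1.33,-1.9,4],[1.33,-1.9,6],[1.33,-1.9,8],[1.33,-1.9,8],[1.33,-1.9,8],[1.33,-1.9,8],[1.33,-1.9,8],[1.33,-1.9,8]],"twist":[0,0,0,0,0,0,0,0,0,0],"fingers":[5,5,5,5,5,5,5,5,5,5]}'
python3 -c "
from h import *
go(542.7,173.4,114.5,0.186)
S=cam('scene');T=cam('top')
a=cv2.resize(S['frame'][40:260,260:480,::-1],(400,400));b=cv2.resize(T['frame'][180:340,160:320,::-1],(400,400))
cv2.imwrite('pics/g1.png',np.hstack([a,b]))"
```

```text
clock: 2.9
eef_pos: [543.0, 171.7, 177.7]
tool_rot: [-3.141, -0.003, 0.186]
force: [0.6, -0.1, -0.1]
width: 49.9
travel cm [ 0.   -0.17  6.32] twist -0.0 pos [543.  171.7 177.7] rot [-3.141e+00 -3.000e-03  1.860e-01] F [ 0.6 -0.1 -0.1] w 49.9 t 2.9 q [-0.34  0.61 -0.02  1.83  0.02  0.7  -1.76]
```

View pics/g1.png

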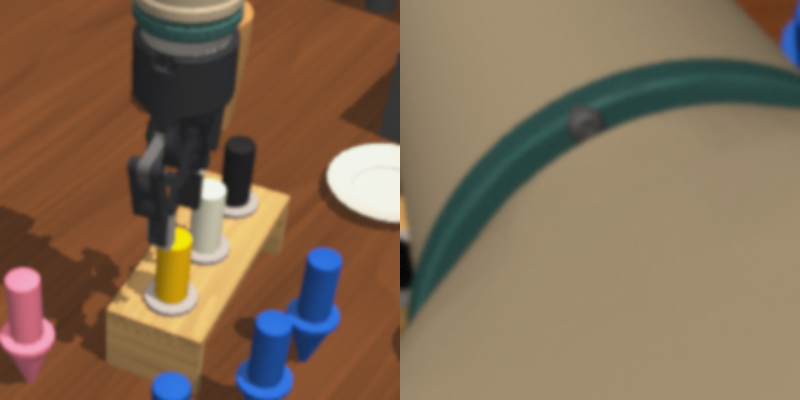

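```bash
python3 -m inch '{"travel":[[0,-0.15,1],[0,-0.15,2],[0,-0.15,3],[0,-0.15,4],[0,-0.15,5],[0,-0.15,6],[0,-0.15,6.3],[0,-0.15,6.3],[0,-0.15,6.3],[0,-0.15,6.3]],"twist":[0,0,0,0,0,0,0,0,0,0],"fingers":[5,5,5,5,5,5,5,5,4,3]}'
python3 -m inch '{"travel":[[0,0,0],[0,0,0],[0,0,0],[0,0,0],[0,0,0],[0,0,0],[0,0,0],[0,0,0],[0,0,0],[0,0,0]],"twist":[0,0,0,0,0,0,0,0,0,0],"fingers":[2,2,2,2,2,2,2,2,2,2]}'
python3 -c "
from h import *
go(542.7,173.4,256,0.186)"
```

```text
clock: 3.83
eef_pos: [542.3, 173.2, 113.7]
tool_rot: [-3.141, -0.001, 0.186]
force: [-0.2, 0.9, 0.1]
width: 30.3
clock: 4.67
eef_pos: [542.4, 173.4, 114.0]
tool_rot: [-3.141, -0.001, 0.186]
force: [-0.4, 1.4, 5.3]
width: 28.7
travel cm [  0.03   0.   -14.2 ] twist -0.0 pos [542.4 173.4 114. ] rot [-3.141e+00 -1.000e-03  1.860e-01] F [-0.4  1.4  5.3] w 28.7 t 4.67 q [-0.35  0.71 -0.02  1.87  0.02  0.57 -1.77]
```

```bash
python3 -m inch '{"travel":[[0,0,-0.7],[0,0,-2],[0,0,-4],[0,0,-6],[0,0,-8],[0,0,-10],[0,0,-12],[0,0,-14],[0,0,-14],[0,0,-14]],"twist":[0,0,0,0,0,0,0,0,0,0],"fingers":[2,2,2,2,2,2,2,2,2,2]}'
python3 -c "
from h import *
go(554.1,-81.5,245,-0.172)
S=cam('scene')
cv2.imwrite('pics/l1.png',S['frame'][:300,200:,::-1])"
```

```text
clock: 5.5
eef_pos: [541.9, 172.5, 253.6]
tool_rot: [3.141, -0.001, 0.185]
force: [0.2, -0.9, -3.9]
width: 28.7
travel cm [-3.48 25.19  0.86] twist 20.5 pos [541.9 172.5 253.6] rot [ 3.141e+00 -1.000e-03  1.850e-01] F [ 0.2 -0.9 -3.9] w 28.7 t 5.5 q [-0.34  0.51 -0.02  1.75  0.01  0.88 -1.76]
```

View pics/l1.png

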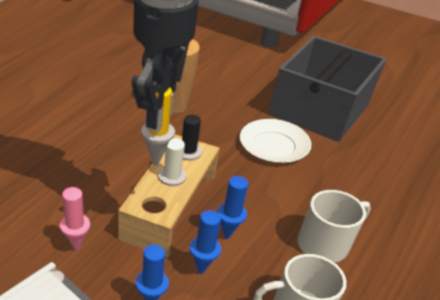

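```bash
python3 -m inch '{"travel":[[-0.5,3,0],[-0.9,6,0],[-1.4,9.5,0],[-1.8,13,0],[-2.3,16.5,0],[-2.8,20,0],[-3.2,22.5,0],[-3.5,24.5,0],[-3.59,25.22,0],[-3.59,25.22,0]],"twist":[2,4,6,9,12,15,17,19,20.5,20.5],"fingers":[2,2,2,2,2,2,2,2,2,2]}'
python3 -m inch '{"travel":[[0,0,0],[0,0,0],[0,0,0.5],[0,0,2],[0,0,3.5],[0,0,5],[0,0,6.5],[0,0,6.5],[0,0,6.5],[0,0,6.5]],"twist":[0,0,0,0,0,0,0,0,0,0],"fingers":[2,2,2,2,2,2,2,2,2,2]}'
python3 -c "
from h import *
go(553,-82,162,-0.172)
S=cam('scene');T=cam('top')
a=cv2.resize(S['frame'][200:400,140:340,::-1],(400,400));b=cv2.resize(T['frame'][150:310,330:490,::-1],(400,400))
cv2.imwrite('pics/p1.png',np.hstack([a,b]))"
```

```text
clock: 6.38
eef_pos: [552.0, -84.0, 251.7]
tool_rot: [3.14, 0.003, -0.177]
force: [0.4, 0.5, -2.6]
width: 28.8
clock: 7.22
eef_pos: [553.8, -80.9, 188.9]
tool_rot: [-3.141, -0.001, -0.171]
force: [0.4, 0.5, -3.6]
width: 28.9
travel cm [-0.06  0.12  2.69] twist 0.1 pos [553.8 -80.9 188.9] rot [-3.141e+00 -1.000e-03 -1.710e-01] F [ 0.4  0.5 -3.6] w 28.9 t 7.22 q [ 0.04  0.59  0.08  1.84 -0.06  0.71 -1.58]
```

View pics/p1.png

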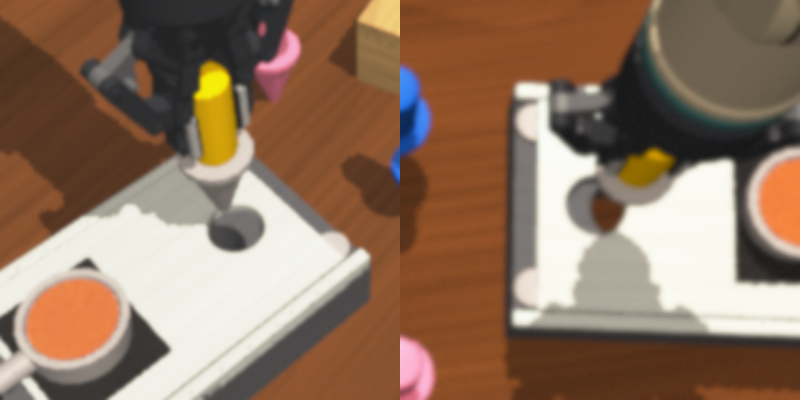

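```bash
python3 -m inch '{"travel":[[0,0.1,0.6],[0,0.1,1.2],[0,0.1,1.8],[0,0.1,2.4],[0,0.1,3],[0,0.1,3.6],[0,0.1,4.2],[0,0.1,4.6],[0,0.1,4.6],[0,0.1,4.6]],"twist":[0,0,0,0,0,0,0,0,0,0],"fingers":[2,2,2,2,2,2,2,2,2,2]}'
python3 -c "
from h import *
print(ctrl.read_state()['torque'])
go(551.5,-90.6,102.5,-0.172)
S=cam('scene');T=cam('top')
a=cv2.resize(S['frame'][200:400,140:340,::-1],(400,400));b=cv2.resize(T['frame'][150:310,330:490,::-1],(400,400))
cv2.imwrite('pics/p2.png',np.hstack([a,b]))"
```

```text
clock: 8.15
eef_pos: [552.9, -82.5, 142.0]
tool_rot: [3.142, 0.001, -0.172]
force: [-0.3, 0.1, -2.9]
width: 28.7
[-0.0350079  -0.05808611 -0.06616438]
travel cm [-0.    0.82  3.95] twist -0.0 pos [552.9 -82.5 142. ] rot [ 3.142e+00  1.000e-03 -1.720e-01] F [-0.3  0.1 -2.9] w 28.7 t 8.15 q [ 0.05  0.65  0.07  1.88 -0.07  0.61 -1.58]
```

View pics/p2.png

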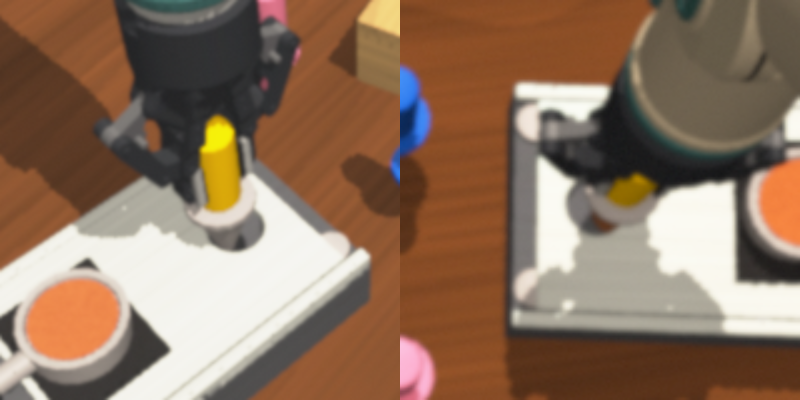

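Tip is inside the holes with no contact. Next: shift along the station's -y while descending part-way, watching the force.

```bash
python3 -m inch '{"travel":[[0,0.15,0],[0,0.3,0],[0,0.45,0.1],[0,0.6,0.3],[0,0.7,0.5],[0,0.75,0.7],[0,0.8,0.9],[0,0.8,1.1],[0,0.8,1.3],[0,0.8,1.3]],"twist":[0,0,0,0,0,0,0,0,0,0],"fingers":[2,2,2,2,2,2,2,2,2,2]}'
python3 -c "
from h import *
print(ctrl.read_state()['torque'])
go(551.5,-90.6,102.5,-0.172)"
```

```text
clock: 9.08
eef_pos: [551.5, -90.3, 128.7]
tool_rot: [3.142, 0.001, -0.172]
force: [1.0, 2.6, -3.1]
width: 28.8
[ 0.5149428  -0.23753471  0.00166942]
travel cm [0.01 0.03 2.62] twist 0.0 pos [551.5 -90.3 128.7] rot [ 3.142e+00  1.000e-03 -1.720e-01] F [ 1.   2.6 -3.1] w 28.8 t 9.08 q [ 0.07  0.68  0.06  1.89 -0.07  0.58 -1.56]
```

```bash
python3 -m inch '{"travel":[[0,0,0.2],[0,0,0.4],[0,0,0.6],[0,0,0.8],[0,0,1],[0,0,1.2],[0,0,1.3],[0,0,1.4],[0,0,1.5],[0,0,1.5]],"twist":[0,0,0,0,0,0,0,0,0,0],"fingers":[2,2,2,2,2,2,2,2,2,2]}'
python3 -c "
from h import *
print(ctrl.read_state()['torque'])
go(551.5,-90.6,102.5,-0.172)"
```

```text
clock: 9.92
eef_pos: [551.5, -90.4, 114.1]
tool_rot: [3.142, 0.0, -0.172]
force: [-0.3, 2.3, -2.4]
width: 28.7
[0.48710501 0.01921592 0.00183431]
travel cm [0.01 0.02 1.16] twist -0.0 pos [551.5 -90.4 114.1] rot [ 3.142  0.    -0.172] F [-0.3  2.3 -2.4] w 28.7 t 9.92 q [ 0.07  0.7   0.06  1.9  -0.07  0.55 -1.56]
```

```bash
python3 -m inch '{"travel":[[0,0,0.15],[0,0,0.3],[0,0,0.45],[0,0,0.6],[0,0,0.75],[0,0,0.9],[0,0,1.0],[0,0,1.05],[0,0,1.1],[0,0,1.1]],"twist":[0,0,0,0,0,0,0,0,0,0],"fingers":[2,2,2,2,2,2,2,2,2,2]}'
python3 -c "
from h import *
print(ctrl.read_state()['torque'])
go(551.5,-90.6,102.5,-0.172)
S=cam('scene');T=cam('top')
a=cv2.resize(S['frame'][200:400,140:340,::-1],(400,400));b=cv2.resize(T['frame'][150:310,330:490,::-1],(400,400))
cv2.imwrite('pics/p3.png',np.hstack([a,b]))"
```

```text
clock: 10.75
eef_pos: [551.5, -90.4, 103.2]
tool_rot: [3.142, 0.0, -0.172]
force: [0.1, 2.0, -2.8]
width: 28.6
[ 0.50941282  0.18929914 -0.05032204]
travel cm [-0.    0.02  0.07] twist -0.0 pos [551.5 -90.4 103.2] rot [ 3.142  0.    -0.172] F [ 0.1  2.  -2.8] w 28.6 t 10.75 q [ 0.08  0.72  0.06  1.9  -0.07  0.53 -1.56]
```

View pics/p3.png

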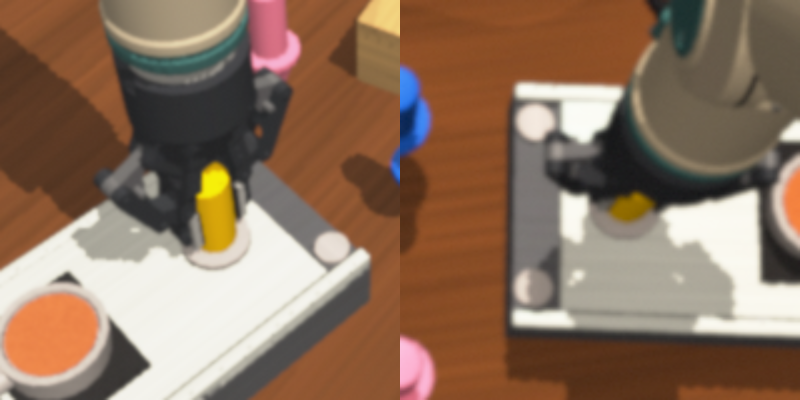

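```bash
python3 -m inch '{"travel":[[0,0,0.05],[0,0,0.1],[0,0,0.12],[0,0,0.15],[0,0,0.15],[0,0.05,0.15],[0,0.1,0.15],[0,0.15,0.15],[0,0.15,0.15],[0,0.15,0.15]],"twist":[0,0,0,0,0,0,0,0,0,0],"fingers":[2,2,2,2,2,2,2,2,2,2]}'
python3 -c "
from h import *
print(ctrl.read_state()['torque'])
go(551.5,-90.6,102.5,-0.172)"
```

```text
clock: 11.68
eef_pos: [551.3, -92.2, 102.0]
tool_rot: [3.141, -0.0, -0.172]
force: [-2.2, 2.1, 2.5]
width: 28.8
[ 0.40427282  0.44493423 -0.00989319]
travel cm [-0.01 -0.16 -0.05] twist -0.0 pos [551.3 -92.2 102. ] rot [ 3.141 -0.    -0.172] F [-2.2  2.1  2.5] w 28.8 t 11.68 q [ 0.08  0.72  0.06  1.9  -0.07  0.52 -1.56]
```

```bash
python3 -m inch '{"travel":[[0,0.02,0],[0,0.04,0],[0,0.06,0],[0,0.08,0],[0,0.1,0],[0,0.1,0],[0,0.1,0],[0,0.1,0],[0,0.1,0],[0,0.1,0]],"twist":[0,0,0,0,0,0,0,0,0,0],"fingers":[2,2,2,2,2,2,2,2,2,2]}'
python3 -c "
from h import *
print(ctrl.read_state()['torque'])
go(551.5,-90.6,102.5,-0.172)"
```

```text
clock: 12.52
eef_pos: [551.2, -92.7, 102.0]
tool_rot: [-3.141, 0.0, -0.172]
force: [-2.6, 2.7, 5.1]
width: 28.6
[ 0.65915843  0.61407182 -0.03140851]
travel cm [-0.01 -0.21 -0.05] twist 0.0 pos [551.2 -92.7 102. ] rot [-3.141  0.    -0.172] F [-2.6  2.7  5.1] w 28.6 t 12.52 q [ 0.08  0.72  0.06  1.9  -0.07  0.52 -1.56]
```

```bash
python3 -m inch '{"travel":[[0,0.02,0],[0,0.04,0],[0,0.06,0],[0,0.08,0],[0,0.1,0],[0,0.1,0],[0,0.1,0],[0,0.1,0],[0,0.1,0],[0,0.1,0]],"twist":[0,0,0,0,0,0,0,0,0,0],"fingers":[2,2,2,2,2,2,2,2,2,2]}'
python3 -c "
from h import *
print(ctrl.read_state()['torque'])
go(551.5,-90.6,102.5,-0.172)"
```

```text
clock: 13.35
eef_pos: [551.2, -92.9, 102.0]
tool_rot: [-3.14, 0.0, -0.171]
force: [-3.0, 4.2, 5.2]
width: 28.8
[ 1.01962247  0.57077888 -0.03364145]
travel cm [-0.01 -0.23 -0.05] twist 0.0 pos [551.2 -92.9 102. ] rot [-3.14   0.    -0.171] F [-3.   4.2  5.2] w 28.8 t 13.35 q [ 0.08  0.72  0.06  1.9  -0.07  0.52 -1.55]
```

```bash
python3 -m inch '{"travel":[[0,-0.15,0],[0,-0.3,0],[0,-0.3,0],[0,-0.3,-1],[0,-0.3,-2],[0,-0.3,-4],[0,-0.3,-6],[0,-0.3,-8.5],[0,-0.3,-11],[0,-0.3,-14]],"twist":[0,0,0,0,0,0,0,0,0,0],"fingers":[2,2,2,2,2,2,2,2,2,2]}'
python3 -c "
from h import *
go(542.4,173.4,250,0.186)
S=cam('scene');T=cam('top')
a=cv2.resize(S['frame'][200:400,140:340,::-1],(400,400));b=cv2.resize(T['frame'][150:310,330:490,::-1],(400,400))
cv2.imwrite('pics/p4.png',np.hstack([a,b]))"
```

```text
clock: 14.18
eef_pos: [551.4, -91.3, 243.0]
tool_rot: [3.141, 0.0, -0.172]
force: [0.8, -0.2, -3.4]
width: 28.9
travel cm [ -5.43 -25.93  -0.7 ] twist -20.5 pos [551.4 -91.3 243. ] rot [ 3.141  0.    -0.172] F [ 0.8 -0.2 -3.4] w 28.9 t 14.18 q [ 0.06  0.51  0.09  1.79 -0.06  0.84 -1.58]
```

View pics/p4.png

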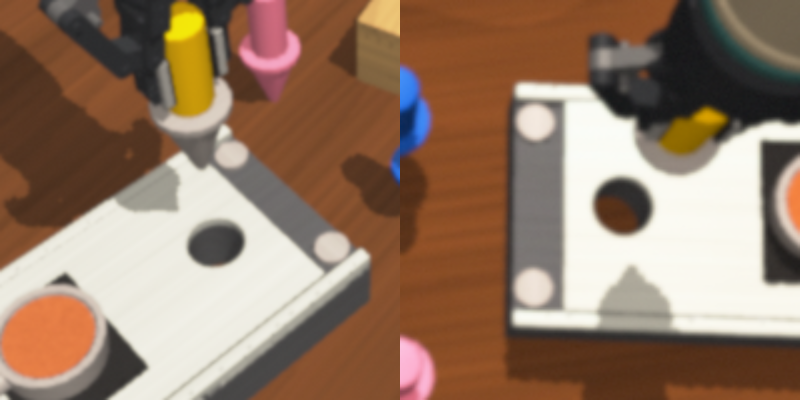

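```bash
python3 -m inch '{"travel":[[-0.6,-3,0],[-1.3,-6,0],[-2,-9.5,0],[-2.7,-13,0],[-3.4,-16.5,0],[-4.1,-20,0],[-4.7,-22.5,0],[-5.2,-24.8,0],[-5.43,-25.9,0],[-5.43,-25.9,0]],"twist":[-2,-4,-6,-9,-12,-15,-17,-19,-20.5,-20.5],"fingers":[2,2,2,2,2,2,2,2,2,2]}'
python3 -m inch '{"travel":[[0,0,0],[0,0,0],[0,0,0.5],[0,0,2],[0,0,3.5],[0,0,3.5],[0,0,3.5],[0,0,3.5],[0,0,3.5],[0,0,3.5]],"twist":[0,0,0,0,0,0,0,0,0,0],"fingers":[2,2,2,2,2,2,2,2,2,2]}'
python3 -c "
from h import *
go(542.4,173.4,114,0.186)
S=cam('scene')
cv2.imwrite('pics/l2.png',cv2.resize(S['frame'][60:260,260:480,::-1],None,fx=2.7,fy=2.7,interpolation=cv2.INTER_CUBIC))"
```

```text
clock: 15.12
eef_pos: [541.9, 177.0, 241.4]
tool_rot: [-3.14, -0.0, 0.191]
force: [0.4, 0.1, -3.8]
width: 28.6
clock: 15.95
eef_pos: [543.0, 173.5, 207.7]
tool_rot: [-3.141, -0.002, 0.185]
force: [0.1, 0.7, -3.1]
width: 28.9
travel cm [-0.07 -0.    9.37] twist -0.0 pos [543.  173.5 207.7] rot [-3.141e+00 -2.000e-03  1.850e-01] F [ 0.1  0.7 -3.1] w 28.9 t 15.95 q [-0.35  0.57 -0.02  1.8   0.02  0.77 -1.76]
```

View pics/l2.png

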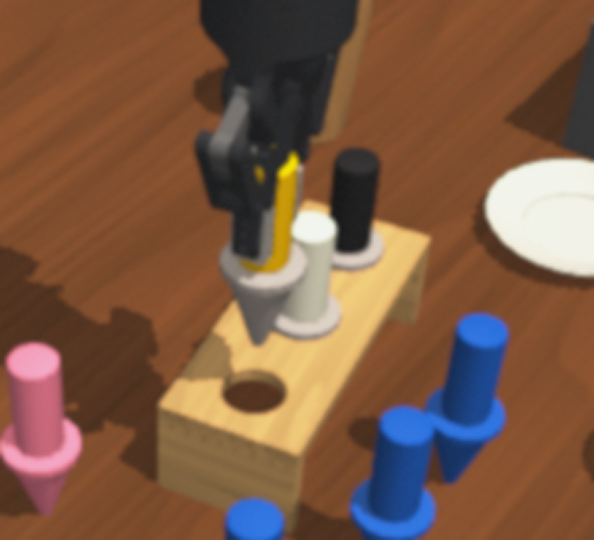

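```bash
python3 -m inch '{"travel":[[-0.05,0,1],[-0.05,0,2],[-0.05,0,3],[-0.05,0,4],[-0.05,0,5],[-0.05,0,6],[-0.05,0,7],[-0.05,0,7.5],[-0.05,0,8],[-0.05,0,8]],"twist":[0,0,0,0,0,0,0,0,0,0],"fingers":[2,2,2,2,2,2,2,2,2,2]}'
python3 -c "
from h import *
print(proj(cam('scene'),[543,173.5,108]))
go(542.4,173.4,114,0.186)"
```

```text
clock: 16.83
eef_pos: [541.5, 173.3, 125.7]
tool_rot: [3.141, 0.002, 0.186]
force: [0.3, 0.4, -3.3]
width: 28.8
[354.23444104 186.85171166]
travel cm [0.06 0.01 1.24] twist -0.0 pos [541.8 173.4 126.4] rot [3.141e+00 1.000e-03 1.860e-01] F [-0.8 -0.2 -3.6] w 28.8 t 16.88 q [-0.35  0.69 -0.02  1.86  0.02  0.59 -1.76]
```

```bash
python3 -m inch '{"travel":[[0.05,0,0.2],[0.05,0,0.4],[0.05,0,0.6],[0.05,0,0.8],[0.05,0,1],[0.05,0,1.1],[0.05,0,1.2],[0.05,0,1.25],[0.05,0,1.25],[0.05,0,1.25]],"twist":[0,0,0,0,0,0,0,0,0,0],"fingers":[2,2,2,2,2,2,2,2,2,2]}'
python3 -c "
from h import *
go(542.4,173.4,114,0.186)"
```

```text
clock: 17.72
eef_pos: [542.5, 173.5, 114.3]
tool_rot: [-3.142, -0.0, 0.186]
force: [0.2, -0.2, -3.0]
width: 28.9
travel cm [-0.01  0.01  0.03] twist -0.0 pos [542.5 173.5 114.3] rot [-3.142 -0.     0.186] F [ 0.2 -0.2 -3. ] w 28.9 t 17.72 q [-0.35  0.71 -0.02  1.87  0.02  0.57 -1.77]
```

```bash
python3 -m inch '{"travel":[[0,0,0.04],[0,0,0.08],[0,0,0.08],[0,0,0.08],[0,0,0.08],[0,0,0.08],[0,0,0.08],[0,0,0.08],[0,0,0.08],[0,0,0.08]],"twist":[0,0,0,0,0,0,0,0,0,0],"fingers":[2,2,2,2,3.5,5,5,5,5,5]}'
python3 -m inch '{"travel":[[0,0,-1],[0,0,-2],[0,0,-4],[0,0,-6],[0,0,-8],[0,0,-8],[0,0,-8],[0,0,-8],[0,0,-8],[0,0,-8]],"twist":[0,0,0,0,0,0,0,0,0,0],"fingers":[5,5,5,5,5,5,5,5,5,5]}'
python3 -c "
from h import *
go(515.5,320,200,0.186)
S=cam('scene')
cv2.imwrite('pics/l3.png',cv2.resize(S['frame'][60:260,260:480,::-1],None,fx=2.7,fy=2.7,interpolation=cv2.INTER_CUBIC))"
```

```text
clock: 18.55
eef_pos: [542.5, 173.5, 113.5]
tool_rot: [3.142, -0.0, 0.186]
force: [0.3, -0.0, 0.6]
width: 49.9
clock: 19.38
eef_pos: [541.9, 173.4, 192.8]
tool_rot: [3.141, 0.002, 0.186]
force: [1.1, 0.8, -0.0]
width: 50.1
travel cm [  0.12 -14.9   -0.72] twist -0.0 pos [541.9 173.4 192.8] rot [3.141e+00 2.000e-03 1.860e-01] F [ 1.1  0.8 -0. ] w 50.1 t 19.38 q [-0.35  0.59 -0.02  1.81  0.02  0.74 -1.76]
```

View pics/l3.png

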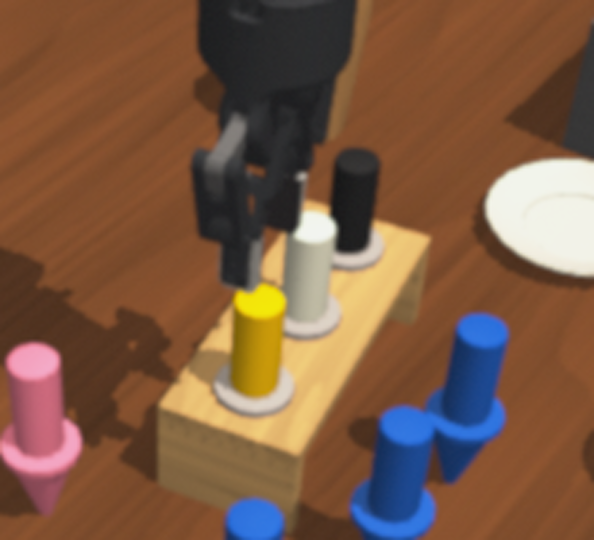

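```bash
python3 -m inch '{"travel":[[0.02,-2,0],[0.05,-5,0],[0.08,-8,0],[0.1,-11,0],[0.1,-13.5,0],[0.12,-14.7,0],[0.12,-14.9,0],[0.12,-14.9,1],[0.12,-14.9,1],[0.12,-14.9,1]],"twist":[0,0,0,0,0,0,0,0,0,0],"fingers":[5,5,5,5,5,5,5,5,5,5]}'
python3 -c "
from h import *
go(515.5,320,114,0.186)
S=cam('scene')
cv2.imwrite('pics/l4.png',cv2.resize(S['frame'][40:240,280:480,::-1],None,fx=2.9,fy=2.9,interpolation=cv2.INTER_CUBIC))"
```

```text
clock: 20.27
eef_pos: [516.4, 317.2, 182.5]
tool_rot: [3.139, 0.002, 0.183]
force: [0.1, 0.3, 0.5]
width: 49.8
travel cm [-0.04 -0.29  6.85] twist -0.2 pos [516.4 317.2 182.5] rot [3.139e+00 2.000e-03 1.830e-01] F [0.1 0.3 0.5] w 49.8 t 20.27 q [-0.59  0.65 -0.01  1.72  0.01  0.78 -1.99]
```

View pics/l4.png

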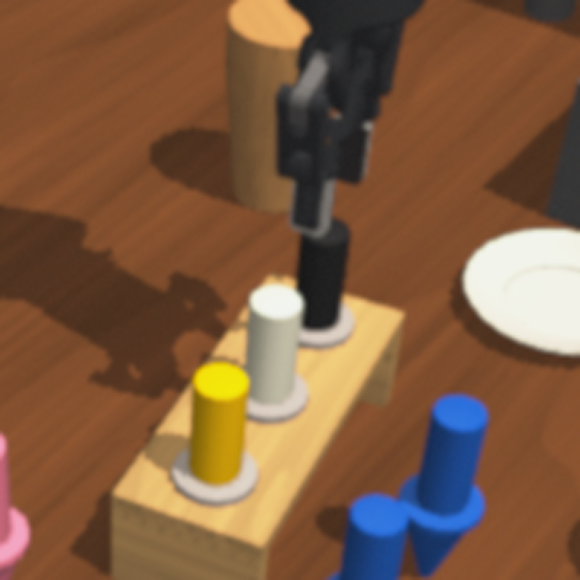

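```bash
python3 -m inch '{"travel":[[0,0,0],[0,0,1],[0,0,2],[0,0,3],[0,0,4],[0,0,5],[0,0,6],[0,0,6.8],[0,0,6.8],[0,0,6.8]],"twist":[0,0,0,0,0,0,0,0,0,0],"fingers":[5,5,5,5,5,5,5,5,5,5]}'
python3 -c "
from h import *
go(515.5,320,114,0.186)"
```

```text
clock: 21.15
eef_pos: [515.8, 320.1, 114.9]
tool_rot: [3.141, 0.001, 0.186]
force: [0.5, 0.3, -0.4]
width: 50.0
travel cm [-0.03  0.    0.09] twist -0.0 pos [515.8 320.1 114.9] rot [3.141e+00 1.000e-03 1.860e-01] F [ 0.5  0.3 -0.4] w 50.0 t 21.15 q [-0.6   0.75 -0.01  1.76  0.01  0.64 -1.99]
```

```bash
python3 -m inch '{"travel":[[0,0,0.05],[0,0,0.05],[0,0,0.05],[0,0,0.05],[0,0,0.05],[0,0,0.05],[0,0,0.05],[0,0,0.05],[0,0,0.05],[0,0,0.05]],"twist":[0,0,0,0,0,0,0,0,0,0],"fingers":[4,3,2,2,2,2,2,2,2,2]}'
python3 -m inch '{"travel":[[0,0,-0.7],[0,0,-2],[0,0,-4],[0,0,-6],[0,0,-8],[0,0,-10],[0,0,-12],[0,0,-13.5],[0,0,-13.5],[0,0,-13.5]],"twist":[0,0,0,0,0,0,0,0,0,0],"fingers":[2,2,2,2,2,2,2,2,2,2]}'
python3 -c "
from h import *
go(551.5,-91,245,-0.172)
S=cam('scene');T=cam('top')
a=cv2.resize(S['frame'][0:240,280:520,::-1],(400,400));b=cv2.resize(T['frame'][180:300,370:490,::-1],(400,400),interpolation=cv2.INTER_CUBIC)
cv2.imwrite('pics/l5.png',np.hstack([a,b]))
def hole(d,roi):
    x0,y0,x1,y1=roi; g=cv2.cvtColor(d['frame'],cv2.COLOR_RGB2GRAY)[y0:y1,x0:x1]
    g=cv2.resize(g,None,fx=4,fy=4,interpolation=cv2.INTER_CUBIC); m=(g<170).astype(np.uint8)
    cs,_=cv2.findContours(m,cv2.RETR_EXTERNAL,cv2.CHAIN_APPROX_NONE); c=max(cs,key=cv2.contourArea)
    e=cv2.fitEllipse(c); return (np.array(e[0])+.5)/4-.5+[x0,y0], np.array(e[1])/4
ht,at=hole(T,(402,216,436,248)); hs,a_=hole(S,(228,305,270,340)); print(ht,at,onz(T,*ht,58),hs,a_,onz(S,*hs,58))
"
```

```text
clock: 21.98
eef_pos: [516.5, 321.0, 115.8]
tool_rot: [-3.14, -0.002, 0.186]
force: [-0.5, 1.8, 5.7]
width: 28.8
clock: 22.82
eef_pos: [515.9, 319.5, 249.7]
tool_rot: [3.141, 0.0, 0.185]
force: [0.5, 0.3, -3.5]
width: 28.6
travel cm [-4.06 41.    0.47] twist 20.5 pos [515.9 319.5 249.7] rot [3.141 0.    0.185] F [ 0.5  0.3 -3.5] w 28.6 t 22.82 q [-0.6   0.57 -0.    1.65  0.    0.92 -1.99]
[418.74800301 231.94390488] [23.06452942 24.32801819] [550.52257045 -90.07298729  58.        ] [247.62060738 321.30813026] [22.87101936 29.29057503] [552.37438588 -91.08501639  58.        ]
```

View pics/l5.png

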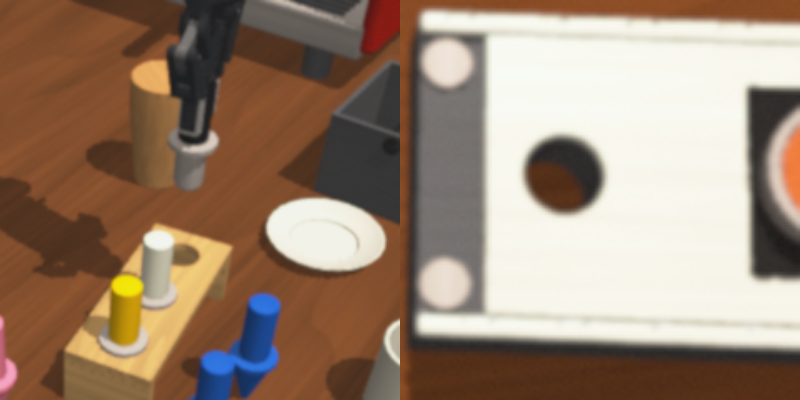

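```bash
python3 -m inch '{"travel":[[-0.3,3,0],[-0.6,6,0],[-1,10,0],[-1.4,14,0],[-1.8,18,0],[-2.2,22,0],[-2.6,26,0],[-3,30,0],[-3.3,33,0],[-3.5,35,0]],"twist":[2,4,6,8,10,12,14,16,18,20.5],"fingers":[2,2,2,2,2,2,2,2,2,2]}'
python3 -c "
from h import *
go(551.5,-91,190,-0.172)"
```

```text
clock: 23.75
eef_pos: [545.0, -35.3, 248.6]
tool_rot: [3.138, 0.003, -0.179]
force: [-0.0, -0.5, -4.4]
width: 28.5
travel cm [1.63 5.36 5.86] twist -0.4 pos [545.  -35.3 248.6] rot [ 3.138e+00  3.000e-03 -1.790e-01] F [-0.  -0.5 -4.4] w 28.5 t 23.75 q [-0.06  0.49  0.11  1.82 -0.06  0.84 -1.67]
```

```bash
python3 -m inch '{"travel":[[0.6,2,0],[1.2,4,0],[1.5,5.4,0],[1.6,5.8,0],[1.6,5.8,0],[1.6,5.8,1.5],[1.6,5.8,3],[1.6,5.8,5],[1.6,5.8,5.8],[1.6,5.8,5.8]],"twist":[0,0,0,0,0,0,0,0,0,0],"fingers":[2,2,2,2,2,2,2,2,2,2]}'
python3 -m inch '{"travel":[[0,0,0],[0,0,0],[0,0,0],[0,0,0],[0,0,0],[0,0,0],[0,0,0],[0,0,0],[0,0,0],[0,0,0]],"twist":[0,0,0,0,0,0,0,0,0,0],"fingers":[2,2,2,2,2,2,2,2,2,2]}'
python3 -c "
from h import *
go(551.4,-90.8,125,-0.172)
S=cam('scene');T=cam('top')
a=cv2.resize(S['frame'][200:400,140:340,::-1],(400,400));b=cv2.resize(T['frame'][150:310,330:490,::-1],(400,400))
cv2.imwrite('pics/b1.png',np.hstack([a,b]))"
```

```text
clock: 24.58
eef_pos: [550.3, -88.2, 189.6]
tool_rot: [-3.141, 0.006, -0.17]
force: [-0.6, 0.0, -4.3]
width: 28.5
clock: 25.42
eef_pos: [552.1, -90.1, 192.0]
tool_rot: [-3.142, 0.0, -0.172]
force: [-0.0, -0.2, -3.4]
width: 29.0
travel cm [-0.06  0.08  6.7 ] twist -0.0 pos [552.1 -90.1 192. ] rot [-3.142  0.    -0.172] F [-0.  -0.2 -3.4] w 29.0 t 25.42 q [ 0.05  0.58  0.09  1.84 -0.08  0.72 -1.56]
```

View pics/b1.png

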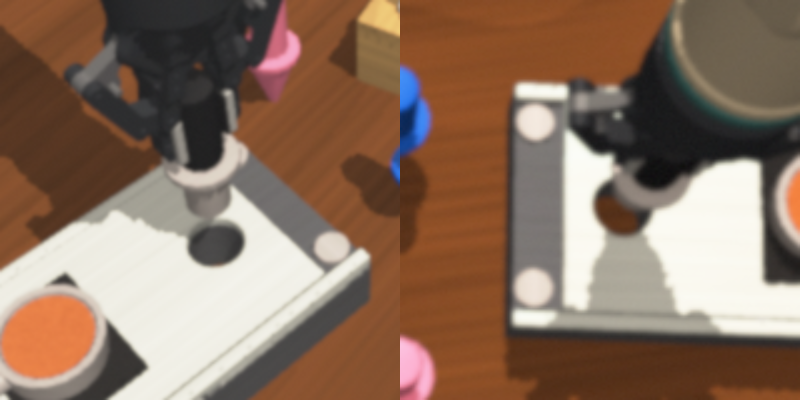

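```bash
python3 -m inch '{"travel":[[-0.05,0.08,0.8],[-0.05,0.08,1.8],[-0.05,0.08,2.8],[-0.05,0.08,3.5],[-0.05,0.08,4],[-0.05,0.08,4.5],[-0.05,0.08,5],[-0.05,0.08,5.5],[-0.05,0.08,6],[-0.05,0.08,6.2]],"twist":[0,0,0,0,0,0,0,0,0,0],"fingers":[2,2,2,2,2,2,2,2,2,2]}'
python3 -c "
from h import *
go(551.4,-90.8,103,-0.172)"
```

```text
clock: 26.35
eef_pos: [551.3, -90.8, 129.3]
tool_rot: [3.142, 0.001, -0.172]
force: [-0.3, 0.1, -4.3]
width: 28.4
travel cm [0.01 0.   2.63] twist -0.0 pos [551.3 -90.8 129.3] rot [ 3.142e+00  1.000e-03 -1.720e-01] F [-0.3  0.1 -4.3] w 28.4 t 26.35 q [ 0.06  0.67  0.08  1.89 -0.09  0.58 -1.55]
```

```bash
python3 -m inch '{"travel":[[0,0,0.3],[0,0,0.6],[0,0,0.9],[0,0,1.2],[0,0,1.5],[0,0,1.8],[0,0,2],[0,0,2.2],[0,0,2.35],[0,0,2.4]],"twist":[0,0,0,0,0,0,0,0,0,0],"fingers":[2,2,2,2,2,2,2,2,2,2]}'
python3 -c "
from h import *
go(551.4,-90.8,102,-0.172)"
```

```text
clock: 27.18
eef_pos: [551.4, -90.8, 105.8]
tool_rot: [-3.142, 0.0, -0.172]
force: [-0.4, 0.8, -4.8]
width: 28.9
travel cm [-0.   -0.    0.38] twist -0.0 pos [551.4 -90.8 105.8] rot [-3.142  0.    -0.172] F [-0.4  0.8 -4.8] w 28.9 t 27.18 q [ 0.07  0.71  0.07  1.9  -0.09  0.53 -1.54]
```

```bash
python3 -m inch '{"travel":[[0,0,0.05],[0,0,0.1],[0,0,0.15],[0,0,0.2],[0,0,0.24],[0,0,0.26],[0,0,0.28],[0,0,0.28],[0,0,0.28],[0,0,0.28]],"twist":[0,0,0,0,0,0,0,0,0,0],"fingers":[2,2,2,2,2,2,2,2,2,2]}'
python3 -c "
from h import *
go(551.4,-90.8,102,-0.172)"
```

```text
clock: 28.02
eef_pos: [551.6, -90.8, 103.8]
tool_rot: [-3.142, -0.0, -0.172]
force: [-1.9, -0.0, 6.7]
width: 28.4
travel cm [-0.02  0.    0.18] twist -0.0 pos [551.6 -90.8 103.8] rot [-3.142 -0.    -0.172] F [-1.9 -0.   6.7] w 28.4 t 28.02 q [ 0.07  0.72  0.07  1.9  -0.09  0.53 -1.54]
```

```bash
python3 -m inch '{"travel":[[0,0,0],[0,0,0],[0,0,0],[0,0,0],[0,0,0],[0,0,0],[0,0,0],[0,0,0],[0,0,0],[0,0,0]],"twist":[0,0,0,0,0,0,0,0,0,0],"fingers":[3.5,4.5,5.5,5.5,5.5,5.5,5.5,5.5,5.5,5.5]}'
python3 -m inch '{"travel":[[0,0,-1],[0,0,-2],[0,0,-4],[0,0,-6],[0,0,-8],[0,0,-10],[0,0,-13],[0,0,-16],[0,0,-16],[0,0,-16]],"twist":[0,0,0,0,0,0,0,0,0,0],"fingers":[5.5,5.5,5.5,5.5,5.5,5.5,5.5,5.5,5.5,5.5]}'
python3 -c "
from h import *
go(542,100,256,-0.172)
S=cam('scene');T=cam('top')
cv2.imwrite('pics/f1.png',S['frame'][:,:,::-1])
b=cv2.resize(T['frame'][150:350,130:430,::-1],(800,533));cv2.imwrite('pics/f2.png',b)"
```

```text
clock: 28.85
eef_pos: [551.6, -90.8, 103.2]
tool_rot: [3.142, -0.0, -0.172]
force: [-0.4, -0.6, 0.4]
width: 55.0
clock: 29.68
eef_pos: [552.7, -91.0, 266.2]
tool_rot: [-3.141, -0.006, -0.172]
force: [-0.1, 0.1, -0.6]
width: 54.9
travel cm [ -4.33 -18.64   1.02] twist -0.0 pos [552.7 -91.  266.2] rot [-3.141 -0.006 -0.172] F [-0.1  0.1 -0.6] w 54.9 t 29.68 q [ 0.04  0.49  0.11  1.77 -0.07  0.89 -1.57]
```

View pics/f1.png

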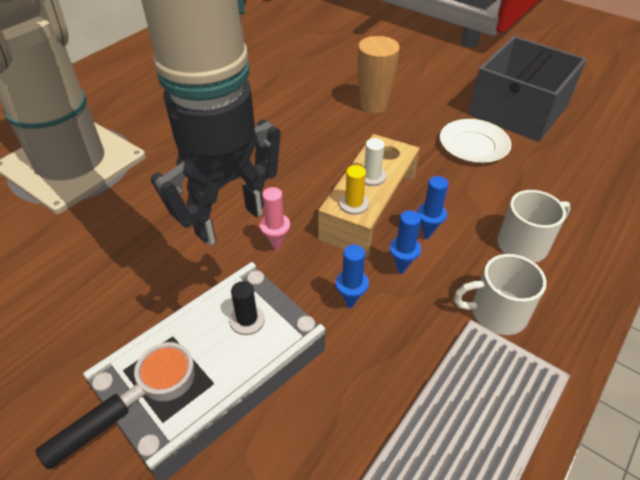

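View pics/f2.png

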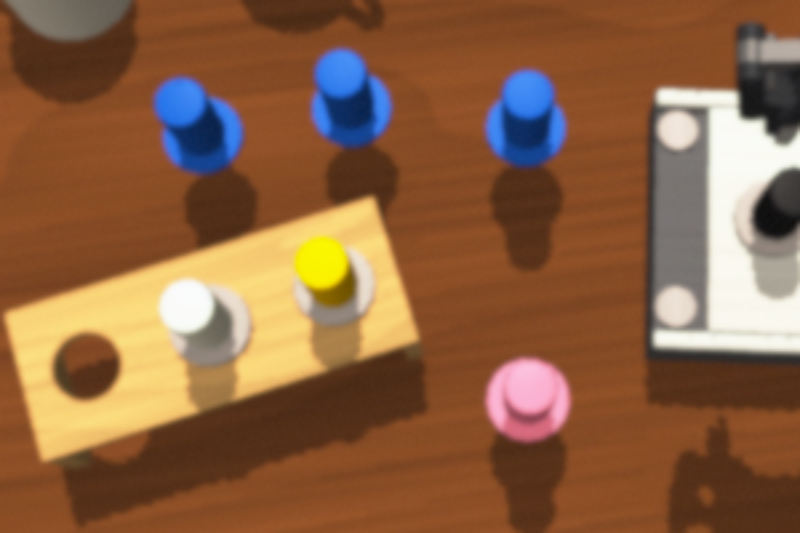

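```bash
python3 -c "
from cell import ctrl
print(ctrl.finish_job())"
```

```text
the job is handed in; nothing more can be done
None
```

The job is done and handed in at about 29.8 s of the 59 s allowed. I worked the drift down through both holes and the plate slid about 17 mm into line. The drift then went back into its own socket, and the bolt went into the lined-up holes.

- **Alignment:** After the drift came out, the plate hole measured (551.4, -90.6) mm, averaged over two cameras. My estimate for the base hole was (551.5, -90.6) mm. I finished the levering by pressing the drift gently against the base hole's wall, at about 5 N.
- **Bolt fully home:** The collar met the plate with the wrist at 103.8 mm, about 12 mm below the height where I gripped it in the stand, which matches the plate being 12 mm lower than the stand. The upward force rose to about 7 N at contact.
- **Final picture:** The bolt stands upright with its collar flat on the plate, and the drift stands in its original socket. The white pick and the blue and pink look-alikes are undisturbed, and the gripper was clear of everything.

No check failed. The two cameras disagreed by 2 to 4 mm on positions, so I used averages, and the grasps and fits agreed with those. The highest force in the readings after each move was about 8 N; I did not see forces between readings.

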